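# Unhook the charger from its keyhole studs

### The arm

A 6-joint arm with a two-finger parallel gripper is mounted at the origin on the work surface. World frame = base frame: x ahead of the robot, y to its left, z up, the work surface at z = 0. Lengths are in mm, angles in rad, forces in N, time in s.
With the tool pointing down it reaches from about 350 to 775 mm from the base axis. Payload 7.3 kg.
Tool frame: the origin (TCP) lies at the very end of the fingers, on their centre line; the grasp point (between the pads) lies 19 mm behind it; x points along the fingers, z is the direction in which the jaws open and shut, and the axes are right-handed (so a half turn about x gives the same grasp; the last joint's range is limited). The gripper opens to 92 mm and grips with 3 to 60 N. Pads are 19 mm wide; open, the fingers measure 130 mm over their backs; the gripper's body (75 mm by 190 mm) begins 47 mm behind the grasp point.
Start: joints at [1.175, 0.342, 1.524, -0, 1.275, -0.146], TCP at [129.769, 508.729, 226.741] pointing down, gripper open.
Joint ranges: [-2.53, 2.53], [-0.77, 2.02], [0.04, 2.7], [-1, 4.14], [0.28, 2.66], [-3.11, 3.11]. Speed limits (rad/s): [2.57, 2.57, 3.14, 3.14, 3.14, 3.14].

### API

Orientations are given as [roll, pitch, yaw] about the fixed x, y, z axes, in that order (R = Rz(yaw) Ry(pitch) Rx(roll)).
In Python, from plant import * gives the robot as it stands.
- The arm moves only by the tool carry_out, never from a script. Its argument "rows" is a list of rows, each a list of 4 numbers: the shift along the world's x, y, z in mm, then the turn about the world's z in degrees. In form: [[x, y, z, twist], ...]. A call has 1 to 20 rows; each row is the pose to reach, as a shift and turn from the pose measured when the call began; what a row does not reach only later rows make up. A row lasts 1/12 s, in which the tool goes at most 41.7 mm and 7.16 degrees, less where a joint would pass 70% of its speed; a pose out of reach is approached as far as the arm can. A call with a gripper value outside its range is refused whole. "hand" is the finger opening in mm, from 0 to 91.8, set as the call begins (left out, the last holds). The fingers move at their own pace and stop on an object; the grip force is fixed at half the most. Time passes only in rows, so rows that repeat a pose let the fingers close. It gives the time, the measured TCP pose, the force and the opening at its end, in the units of the state.
- get_obs(): the state, without advancing time (a new reading comes with each control period).
- capture(name): name is "side" or "top"; returns the picture (400x640x3 uint8, red, green, blue); there is no depth.
- camera_info(name): a dict with "camera_matrix" (3x3 intrinsics, pixels), "dist" ([k1, k2, p1, p2, k3] as OpenCV has them; the pictures are not rectified), "pose" (4x4, takes a point from camera to world coordinates). Camera axes: x right, y down, z forward; pixel columns grow to the right and rows downward; lengths in mm; the calibration is good to about 2 mm. A picture is of the moment at which its call begins. camera_info takes no time and is no camera call.
- close_job(): hands the job in, once; it reports no verdict.
The state is a dict: "time": time; "joint_positions": joint angles; "dq": joint speeds; "tau": joint torques, N m; "tool_pos": TCP position; "tcp_rot": TCP orientation; "contact_force": force on the tool from outside, world axes, zero at the start; "moment": the same for the moment, N m; "grip_width": finger opening in mm.
Only numpy, scipy, OpenCV 4.12 (cv2) and the standard library are available. Lean on these libraries where they do the work, as an engineer would, in place of code of your own. Each camera call takes 0.05 s, during which the arm holds its last target. There are 200 camera calls.

### The job

Take the black charger brick off the steel bracket: it hangs on two headed studs by keyhole slots in its ears, so slide it up until the stud heads sit in the wide ends of the slots, then draw it off the studs without forcing it. Stand it upright inside the shallow grey steel tray, setting it down rather than dropping it, and leave the calculator, cup and copper coin tray where they are.

Things in the scene. Friction and masses are not known exactly. Their poses are not given: they have to be found in the camera images.
- charger_mid (a point): Centre of the brick of the charger, 50 mm above its underside. Loose black plastic brick, 40 mm deep (x) x 48 wide (y) x 100 tall (z), about 0.3 kg; x points out of its front, away from the bracket, z up. A 4 mm back plate with ears reaches to y = +-66 mm, from 44 mm below to 10 mm above this point; the top 40 mm of the brick is clear above the ears, to grip across its width from above.
- keyholes (a point): Point on the charger midway between the wide ends of its two upright keyhole slots, in its back plate, 28 mm below and 22 mm behind the brick's centre. Slots at y = +-45 mm: wide end 20 x 20 mm below, narrow slot 8 mm wide running 18 mm up from it. At the start the studs are at the top of the narrow slots, 25 mm above this point: raise the charger 25 mm (22 to 28) to centre the heads in the wide ends.
- studs (a point): Point midway between the axes of the bracket's two studs, 105 mm above the counter, 3 mm in front of the panel. The studs point along this frame's x (level, away from the panel) at y = +-45 mm: shanks 6 mm thick, heads 14 mm across and 4 mm thick, ending 10 mm out from the panel. Raised so that the wide ends face the heads, the charger comes free when moved 12 mm or more along this x.
- hanger: Steel bracket fixed to the counter; origin on the counter under its panel's front face. x points out of that face (away from the robot, give or take the yaw), z up. Foot plate 130 x 200 x 10 mm centred on the origin; upright panel 170 mm wide, 8 mm thick (x -8 to 0), top at 122 mm. The charger hangs in front of the panel, its axes parallel to the bracket's (it may lean forward 3 degrees in its play), its underside 58 mm above the counter.
- parts_tray: Shallow open tray of grey steel, fixed to the counter, 220 x 220 mm outside, 26 mm high, 4 mm walls, floor about 4 mm thick; origin at the centre of its underside, on the counter. Empty at the start.
- calculator: Bystander: silver desk calculator, 130 x 170 x 52 mm, loose; origin at the centre of its underside.
- cup: Bystander: white porcelain cup with a handle, 72 mm across, 65 mm tall, loose; origin at the centre of its underside.
- coin_tray: Bystander: copper coin tray with dividers, 110 x 160 x 22 mm, loose; origin at the centre of its underside.
There are look-alikes about, which are no part of the job. Of the things shaped like the part that bears charger_mid, the black one is meant. There is more than one size of the hanger; the job needs the largest.

How it is judged:
By the outcome, as a careful person would: the job done as asked, in the order asked, and still so for the second after the job is handed in, with the robot touching nothing.
It also fails if it takes over 45 s, if anything falls off the work surface, if the arm or the gripper's body presses on something with over 40 N, if the wrist force passes 120 N, or if a joint passes its speed limit or range.

## Working session

There is one attempt and no reset: what is moved stays moved. The work goes in short steps, Python scripts to look and compute and a tool call to move; the robot and the scene stay as the last step left them, time stands still between calls to the robot, and variables do not carry over. Pictures are saved under pics/ and viewed, about 8 in all and at most 12, crops included, and the job is handed in when it is done.

Besides the shell and the picture viewer there is one more tool, called after "Emit:" by a JSON object that holds its "fn" and its "kwargs", one argument or row to a line. carry_out: Moves the arm, as the interface text tells. Its arguments: {"type":"object","properties":{"rows":{"type":"array"},"hand":{"type":"number"}},"required":["rows"]}

```bash
mkdir -p pics
python3 - <<'E'
from plant import *
import cv2, numpy as np
for n in ("top","side"):
    cv2.imwrite(f"pics/{n}0.png",capture(n)[:,:,::-1])
    i=camera_info(n);print(n,np.round(i["camera_matrix"],1).tolist(),i["dist"],np.round(i["pose"],3).tolist())
o=get_obs();print(o["tool_pos"],o["tcp_rot"],o["time"],o["grip_width"])
E
```

```text
top [[471.7, 0.0, 317.6], [0.0, 471.7, 195.7], [0.0, 0.0, 1.0]] [0.02568757 0.         0.         0.         0.        ] [[-0.009, -0.992, 0.126, 367.793], [-1.0, 0.006, -0.026, -101.601], [0.025, -0.126, -0.992, 1281.138], [0.0, 0.0, 0.0, 1.0]]
side [[454.4, 0.0, 321.2], [0.0, 454.4, 201.4], [0.0, 0.0, 1.0]] [-0.06731889  0.          0.          0.          0.        ] [[0.973, -0.131, 0.192, 300.853], [-0.232, -0.493, 0.838, -1109.813], [-0.015, -0.86, -0.51, 703.752], [0.0, 0.0, 0.0, 1.0]]
[129.6445163  508.38854804 226.13530362] [ 3.00039113  1.56949926 -1.96180135] 0.1 91.85261065014068
```

View pics/top0.png

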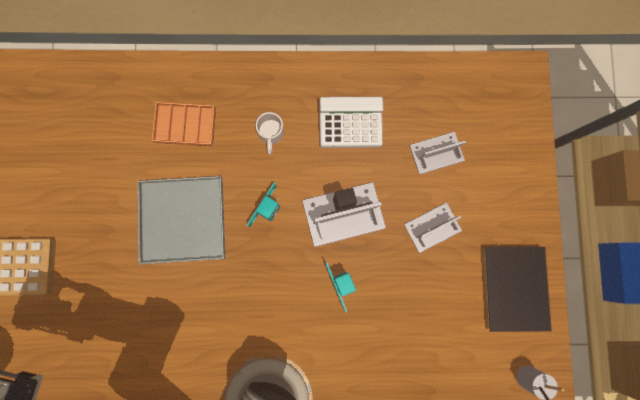

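View pics/side0.png

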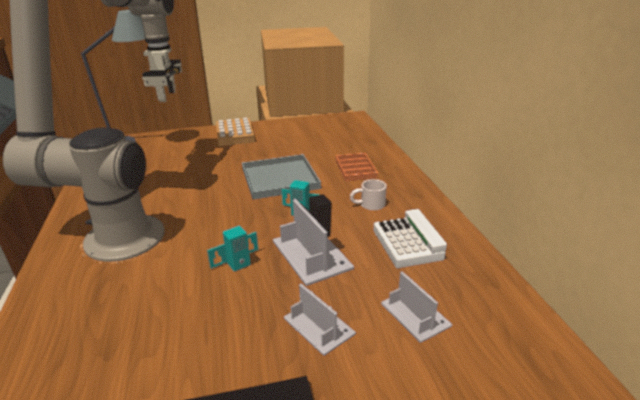

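The top picture shows the bracket near (344,213) with the black charger at (345,199), the grey tray at (181,220), and a teal look-alike between them at (266,207). I'll zoom in for precision.

Run:
```python
import cv2, numpy as np
t=cv2.imread("pics/top0.png");s=cv2.imread("pics/side0.png")
a=cv2.resize(t[170:255,295:395],None,fx=8,fy=8,interpolation=cv2.INTER_CUBIC)[:600]
a=np.clip(a.astype(float)*1.0,0,255)
a=(255*(a/255)**0.6).astype(np.uint8)
cv2.imwrite("pics/tc.png",a)
b=cv2.resize(s[175:285,260:400],None,fx=5.4,fy=5.4,interpolation=cv2.INTER_CUBIC)
b=(255*(b/255.)**0.6).astype(np.uint8)
cv2.imwrite("pics/sc.png",b[:600,:800])
```

```text
(no output)
```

View pics/tc.png

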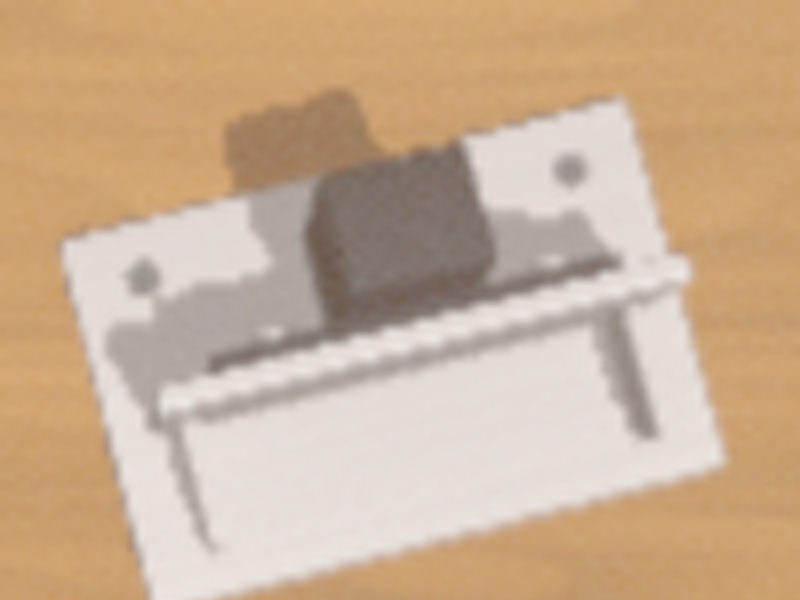

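View pics/sc.png

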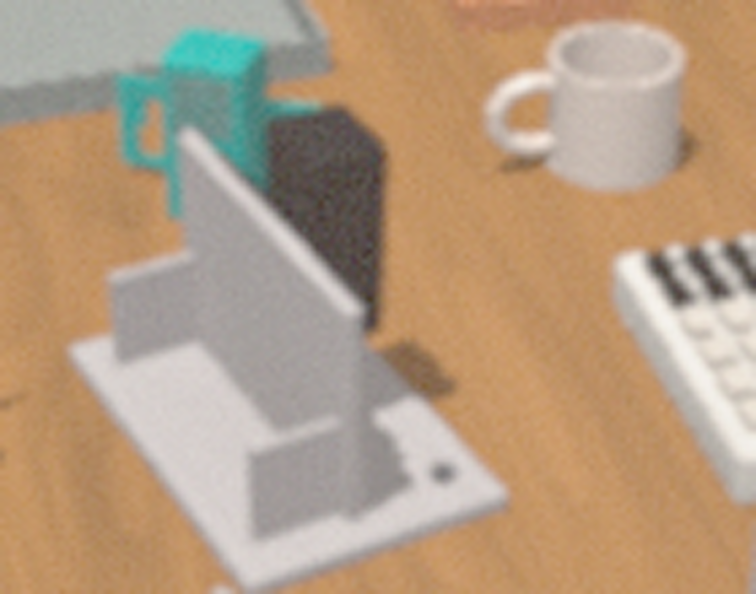

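The crops show foot plate corners at full-image (302,200), (373,182), (385,227) and (313,244). The brick top sits around (345,198), against the panel and pushed square to it. Next I'll fit the bracket and tray poses.

```bash
cat > h.py <<'E'
from plant import *
import cv2, numpy as np
from scipy.optimize import least_squares
def proj(n,P):
    i=camera_info(n);T=np.linalg.inv(np.array(i["pose"]))
    return cv2.projectPoints(np.array(P,float).reshape(-1,3),cv2.Rodrigues(T[:3,:3])[0],T[:3,3],np.array(i["camera_matrix"]),np.array(i["dist"]))[0][:,0]
def w(p,L):
    c,s=np.cos(p[2]),np.sin(p[2]);L=np.array(L,float)
    return np.c_[p[0]+c*L[:,0]-s*L[:,1],p[1]+s*L[:,0]+c*L[:,1],L[:,2]]
def fit(obs,p0):  # obs {cam:(local pts, pixels)}
    f=lambda p:np.concatenate([(proj(n,w(p,L))-uv).ravel() for n,(L,uv) in obs.items()])
    return least_squares(f,p0,loss="soft_l1")
def lines(img,n,p,L,col=(0,0,255),k=1,off=(0,0)):
    q=((proj(n,w(p,L))-off+.5)*k-.5).astype(int)
    cv2.polylines(img,[q],True,col,1)
E
python3 - <<'E'
from h import *
T=lambda a:(np.array(a,float)+.5)/8-.5+[295,170]
S=lambda a:(np.array(a,float)+.5)/5.4-.5+[260,175]
F=[[65,100,10],[65,-100,10],[-65,-100,10]]
top=(F+[[0,85,122],[0,-85,122]],T([[62,240],[625,98],[725,462],[160,388],[686,258]]))
side=([[-65,100,10],[-65,-100,10],[65,-100,10],[-4,85,122],[-4,-85,122]],S([[70,348],[245,580],[507,493],[187,130],[358,312]]))
for o in ({"top":top},{"side":side},{"top":top,"side":side}):
    r=fit(o,[380,-150,0.2]);print(np.round(r.x,3),np.round(r.fun,1))
p=r.x
R=[[s*110,t*110,26] for s,t in((1,1),(1,-1),(-1,-1),(-1,1))]
q=fit({"top":(R,np.array([[138,178],[222,176.5],[224,260],[138,263]]))},[380,200,0]);print(np.round(q.x,3),np.round(q.fun,1));q=q.x
for n,off,k,sz in(("top",(295,170),8,(100,75)),("side",(235,130),5,(160,120))):
    im=cv2.imread(f"pics/{n}0.png")[off[1]:off[1]+sz[1],off[0]:off[0]+sz[0]]
    im=cv2.resize(im,None,fx=k,fy=k,interpolation=cv2.INTER_CUBIC);im=(255*(im/255.)**.6).astype(np.uint8)
    for L,c in(([[65,100,10],[65,-100,10],[-65,-100,10],[-65,100,10]],(0,0,255)),([[0,85,122],[0,-85,122],[-8,-85,122],[-8,85,122]],(255,0,0)),([[45,24,158],[45,-24,158],[5,-24,158],[5,24,158]],(0,255,0))):
        lines(im,n,p,L,c,k,off)
    lines(im,n,q,R,(0,0,255),k,off)
    cv2.imwrite(f"pics/f_{n}.png",im)
im=cv2.imread("pics/top0.png")[160:280,120:280];im=cv2.resize(im,None,fx=5,fy=5)
lines(im,"top",q,R,(0,0,255),5,(120,160));cv2.imwrite("pics/f_tray.png",im)
c=w(p,[[25,0,0]])[0];print("charger",c,"yaw deg",np.degrees(p[2]))
E
```

```text
[ 3.97616e+02 -1.67868e+02  2.03000e-01] [-13.6  28.7 -11.6  31.  -13.3  32.9 -16.   32.4 -14.   34. ]
[ 480.612 -205.451   19.091] [ 0.1 -0.6  0.3  0.7  0.4 -0.1 -0.1  0.1 -0.7 -0.2]
[ 480.035 -205.608    6.526] [-0.3 -0.2  0.3 -0.3  0.4  0.3 -0.5 -0.1  0.1 -0.8 -0.2 -0.5  0.2  0.8
  0.2 -0.1 -0.4  0.1 -0.9 -0.1]
[4.66912e+02 2.27331e+02 3.10000e-02] [ 0.7  1.3  0.1 -0.  -0.7 -0.7 -0.  -0.2]
charger [ 504.30240585 -199.60155863    0.        ] yaw deg 373.9012882984456
```

View pics/f_top.png

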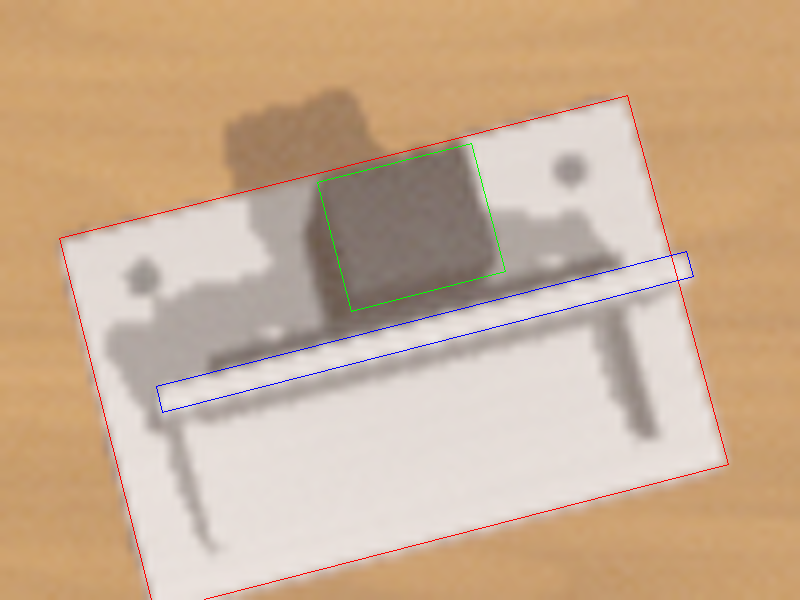

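View pics/f_side.png

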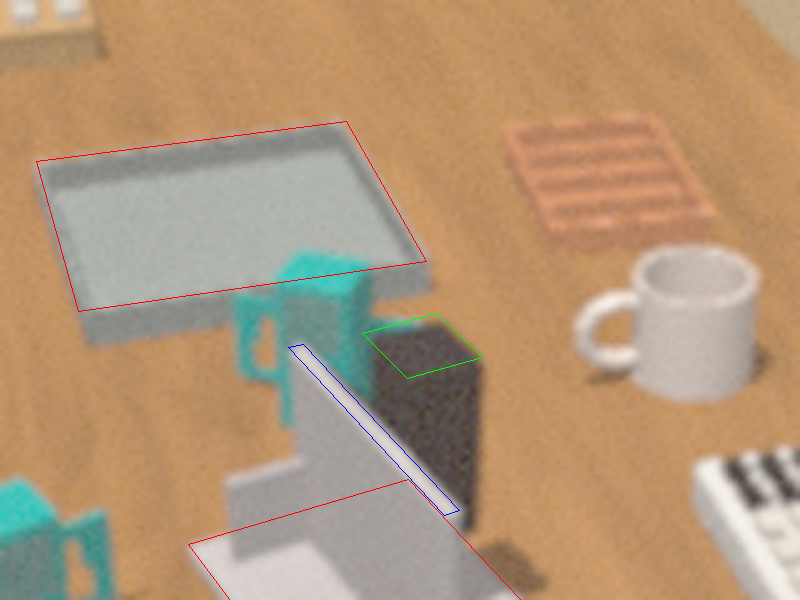

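Run:
```python
from h import *
from scipy.spatial.transform import Rotation as R
o=get_obs();M=R.from_euler("xyz",o["tcp_rot"]).as_matrix();print(M.round(3))
z=M[:,2];a=np.degrees(np.arctan2(z[1],z[0]));d=103.9-a
print("jaw angle",a,"twist",(d+90)%180-90,"delta",np.array([504.5,-199.6,224])-o["tool_pos"],o["joint_positions"])
```

```text
[[-0.    -0.969  0.247]
 [-0.001  0.247  0.969]
 [-1.     0.    -0.001]]
jaw angle 75.68732047609912 twist 28.21267952390089 delta [ 374.8554837  -707.98854804   -2.13530362] [ 1.17497302e+00  3.42628202e-01  1.52489867e+00 -6.53264142e-06
  1.27536283e+00 -1.46017905e-01]
```

View pics/f_tray.png

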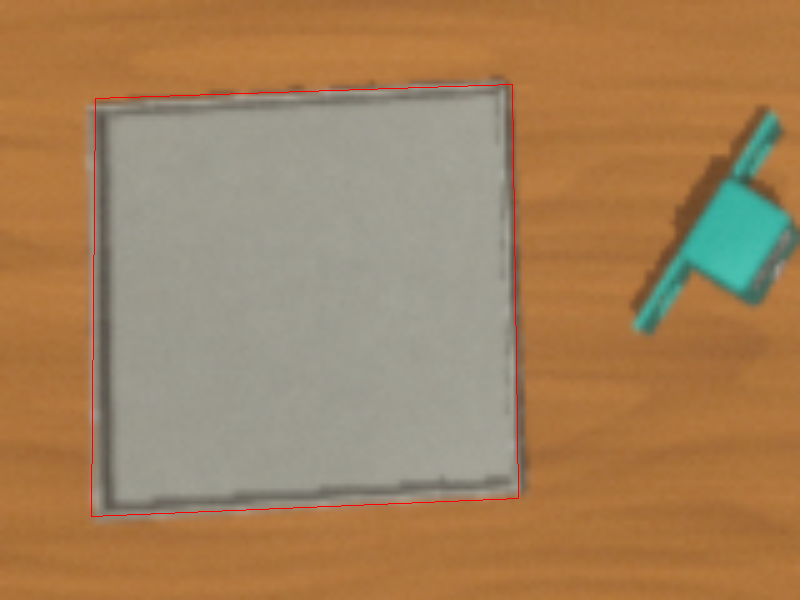

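Emit:
{"fn": "carry_out", "kwargs": {
  "rows": [
    [25, -28, 0, 2],
    [50, -56, 0, 4],
    [75, -86, 0, 6],
    [100, -116, 0, 8],
    [125, -146, 0, 10],
    [150, -176, 0, 12],
    [174, -208, 0, 14],
    [198, -240, 0, 16],
    [222, -272, 0, 18],
    [244, -306, 0, 20],
    [264, -340, 0, 22],
    [282, -376, 0, 24],
    [298, -412, 0, 26],
    [312, -450, 0, 28],
    [325, -488, 0, 28.2],
    [336, -526, 0, 28.2],
    [346, -564, 0, 28.2],
    [355, -602, 0, 28.2],
    [363, -642, 0, 28.2],
    [370, -680, 0, 28.2]
  ],
  "hand": 91.8
}}

```text
time: 1.77
tool_pos: [499.5, -173.8, 225.7]
tcp_rot: [2.536, 1.57, -1.935]
contact_force: [0.8, 0.5, 0.9]
grip_width: 92.1
```

Emit:
{"fn": "carry_out", "kwargs": {
  "rows": [
    [3, -15, 0, 0],
    [5, -25.5, 0, 0],
    [5, -25.5, 0, 0],
    [5, -25.5, 0, 0],
    [5, -25.5, 0, 0]
  ]
}}

```text
time: 2.18
tool_pos: [504.3, -197.8, 225.7]
tcp_rot: [1.686, 1.57, -2.783]
contact_force: [-0.1, 0.5, 0.0]
grip_width: 91.5
```

Run:
```python
from h import *
from scipy.spatial.transform import Rotation as R
o=get_obs();z=R.from_euler("xyz",o["tcp_rot"]).as_matrix()
print(o["tool_pos"],z.round(3).tolist(),np.degrees(np.arctan2(z[1,2],z[0,2])),o["joint_positions"])
a=[cv2.resize(capture(n)[y:y+100,x:x+130,::-1],None,fx=5,fy=5,interpolation=cv2.INTER_CUBIC) for n,x,y in(("side",250,120),)]
cv2.imwrite("pics/pre.png",(255*(a[0]/255.)**.6).astype(np.uint8))
```

```text
[ 504.34598602 -197.75469811  225.70459192] [[-0.001, -0.971, -0.241], [-0.0, -0.241, 0.971], [-1.0, 0.001, -0.0]] 103.94096410937753 [-5.14769197e-01  3.73891724e-01  1.47903363e+00 -7.20943454e-04
  1.28924747e+00 -2.32868069e+00]
```

View pics/pre.png

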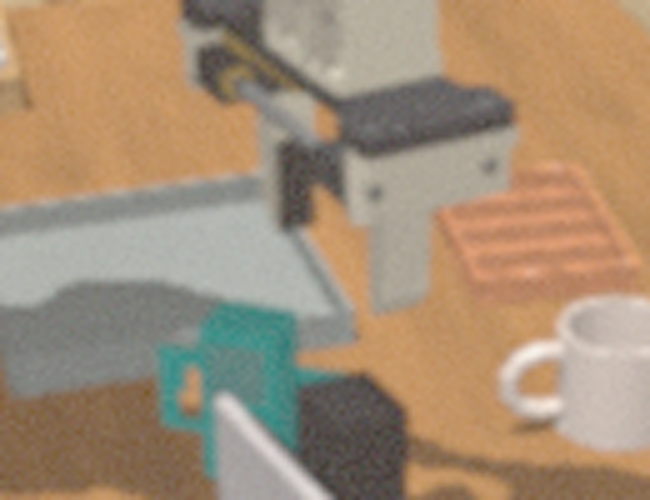

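The gripper straddles the brick with its jaws aligned to the bracket (103.9°). I'll descend and close on it.

Emit:
{"fn": "carry_out", "kwargs": {
  "rows": [
    [0, -1, -30, 0],
    [0, -1.2, -60, 0],
    [0, -1.2, -80, 0],
    [0, -1.2, -90, 0],
    [0, -1.2, -96, 0],
    [0, -1.2, -99, 0],
    [0, -1.2, -99, 0],
    [0, -1.2, -99, 0]
  ]
}}

```text
time: 2.9
tool_pos: [505.1, -199.0, 128.0]
tcp_rot: [-2.733, 1.569, -0.918]
contact_force: [0.6, -0.2, -0.3]
grip_width: 91.7
```

Emit:
{"fn": "carry_out", "kwargs": {
  "rows": [
    [0, 0, 0, 0],
    [0, 0, 0, 0],
    [0, 0, 0, 0],
    [0, 0, 0, 0],
    [0, 0, 0, 0],
    [0, 0, 0, 0]
  ],
  "hand": 60
}}

```text
time: 3.4
tool_pos: [505.1, -199.0, 128.0]
tcp_rot: [-2.734, 1.569, -0.919]
contact_force: [-0.4, 0.9, -1.0]
grip_width: 60.7
```

Emit:
{"fn": "carry_out", "kwargs": {
  "rows": [
    [0, 0, 0, 0],
    [0, 0, 0, 0],
    [0, 0, 0, 0],
    [0, 0, 0, 0],
    [0, 0, 0, 0],
    [0, 0, 0, 0],
    [0, 0, 0, 0],
    [0, 0, 0, 0]
  ],
  "hand": 40
}}

```text
time: 4.07
tool_pos: [505.1, -199.1, 128.0]
tcp_rot: [-2.755, 1.569, -0.94]
contact_force: [0.0, 0.4, -0.9]
grip_width: 47.7
```

The brick is gripped at 47.7 mm with no side force. Next I'll raise it 25 mm.

Emit:
{"fn": "carry_out", "kwargs": {
  "rows": [
    [0, 0, 2, 0],
    [0, 0, 4, 0],
    [0, 0, 6, 0],
    [0, 0, 8, 0],
    [0, 0, 10, 0],
    [0, 0, 12, 0],
    [0, 0, 12, 0]
  ]
}}

```text
time: 4.65
tool_pos: [505.2, -199.2, 140.5]
tcp_rot: [-2.718, 1.568, -0.903]
contact_force: [-0.2, -0.1, -3.2]
grip_width: 47.9
```

Emit:
{"fn": "carry_out", "kwargs": {
  "rows": [
    [0, 0, 2, 0],
    [0, 0, 4, 0],
    [0, 0, 6, 0],
    [0, 0, 8, 0],
    [0, 0, 10, 0],
    [0, 0, 12, 0],
    [0, 0, 13, 0],
    [0, 0, 13, 0],
    [0, 0, 13, 0]
  ]
}}

```text
time: 5.4
tool_pos: [505.1, -199.2, 153.5]
tcp_rot: [-2.743, 1.568, -0.928]
contact_force: [0.7, 0.0, -3.6]
grip_width: 47.6
```

Run:
```python
from h import *
o=get_obs();print(o["tool_pos"],o["contact_force"],o["moment"],o["grip_width"])
im=np.vstack([cv2.resize(capture(n)[y:y+60,x:x+100,::-1],None,fx=5,fy=5,interpolation=cv2.INTER_CUBIC) for n,x,y in(("side",275,185),("top",295,180))])
cv2.imwrite("pics/up.png",(255*(im/255.)**.6).astype(np.uint8))
```

```text
[ 505.10841989 -199.1537153   153.51698001] [ 0.70411993  0.04509991 -3.61354048] [ 0.08989342 -0.06129022  0.06969386] 47.570289108175785
```

View pics/up.png

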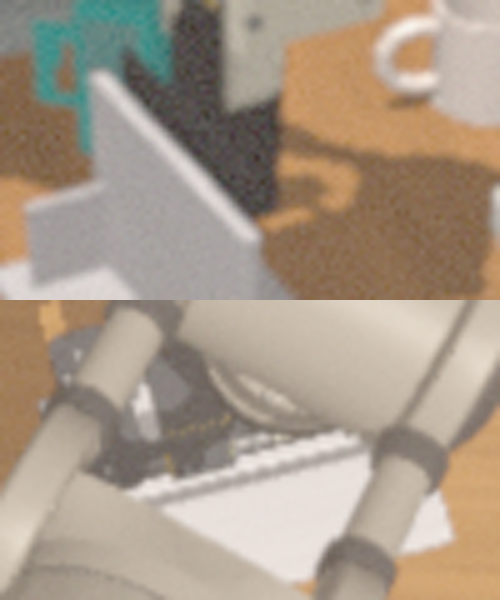

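It's raised 25.5 mm and the force reads about the charger's weight only. I'll draw it out along bracket x (0.971, 0.240).

Emit:
{"fn": "carry_out", "kwargs": {
  "rows": [
    [1, 0.24, 0, 0],
    [2, 0.48, 0, 0],
    [3, 0.72, 0, 0],
    [4, 0.96, 0, 0],
    [5, 1.2, 0, 0],
    [6, 1.45, 0, 0],
    [6, 1.45, 0, 0]
  ]
}}

```text
time: 6.08
tool_pos: [511.3, -197.6, 153.4]
tcp_rot: [-2.713, 1.568, -0.898]
contact_force: [0.5, 0.6, -3.7]
grip_width: 47.8
```

Emit:
{"fn": "carry_out", "kwargs": {
  "rows": [
    [2, 0.5, 0, 0],
    [4, 1, 0, 0],
    [6, 1.5, 0, 0],
    [8, 2, 0, 0],
    [11, 2.7, 0, 0],
    [14, 3.4, 0, 0],
    [18, 4.4, 0, 0],
    [22, 5.3, 0, 0],
    [24, 5.8, 0, 0],
    [24, 5.8, 0, 0]
  ]
}}

```text
time: 6.92
tool_pos: [535.8, -191.7, 153.3]
tcp_rot: [-2.651, 1.568, -0.836]
contact_force: [-0.5, -0.1, -3.4]
grip_width: 47.8
```

It came free with no force. Now I'll lift it and carry it over the tray.

Emit:
{"fn": "carry_out", "kwargs": {
  "rows": [
    [3, 1, 15, 0],
    [3, 1, 40, 0],
    [3, 1, 70, 0],
    [3, 6, 95, 0],
    [0, 20, 108, 0],
    [-4, 45, 110, -1],
    [-9, 75, 110, -2],
    [-14, 107, 110, -3],
    [-20, 140, 110, -4],
    [-26, 174, 110, -5],
    [-32, 208, 110, -6],
    [-38, 242, 110, -7],
    [-44, 276, 110, -8],
    [-50, 310, 110, -9],
    [-56, 342, 110, -10],
    [-61, 370, 110, -11],
    [-65, 393, 110, -12],
    [-68, 410, 110, -12],
    [-69, 419, 110, -12],
    [-69, 419, 110, -12]
  ]
}}

```text
time: 8.58
tool_pos: [465.7, 229.0, 262.8]
tcp_rot: [-3.095, 1.569, -1.486]
contact_force: [0.2, -0.7, -3.2]
grip_width: 47.6
```

Emit:
{"fn": "carry_out", "kwargs": {
  "rows": [
    [0, 0, -20, 0],
    [0, 0, -50, 0],
    [0, 0, -80, 0],
    [0, 0, -105, 0],
    [0, 0, -125, 0],
    [0, 0, -140, 0],
    [0, 0, -150, 0],
    [0, 0, -158, 0],
    [0, 0, -163, 0],
    [0, 0, -166, 0],
    [0, 0, -169, 0],
    [0, 0, -171, 0],
    [0, 0, -171, 0],
    [0, 0, -171, 0]
  ]
}}

```text
time: 9.75
tool_pos: [465.9, 229.1, 92.2]
tcp_rot: [-2.751, 1.569, -1.142]
contact_force: [0.9, 0.9, -3.2]
grip_width: 48.1
```

Run:
```python
from h import *
o=get_obs();print(o["tool_pos"],o["contact_force"],o["moment"],o["grip_width"],o["time"])
im=cv2.resize(capture("side")[110:220,220:360,::-1],None,fx=5,fy=5,interpolation=cv2.INTER_CUBIC)
cv2.imwrite("pics/dn.png",(255*(im/255.)**.6).astype(np.uint8))
```

```text
[465.87767991 229.13904357  92.15326051] [ 0.90733021  0.86016088 -3.22459054] [ 0.02630108  0.04343781 -0.04737758] 48.07334440562274 9.75
```

View pics/dn.png

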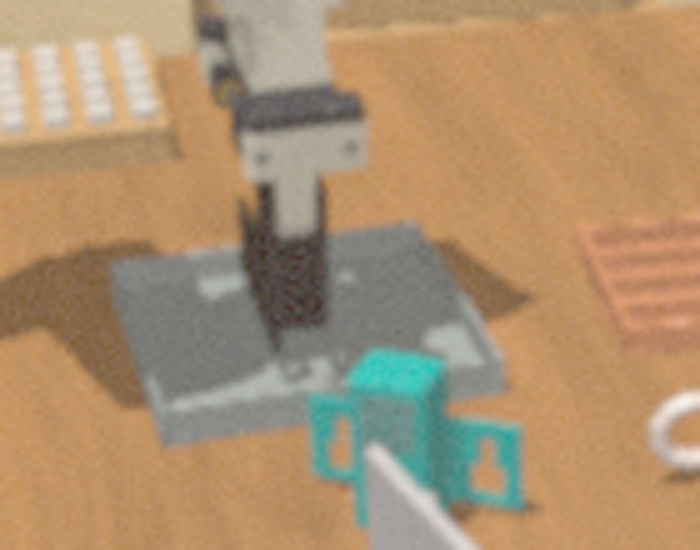

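It hangs upright inside the tray, about 18 mm above the floor. I'll lower it slowly and watch the force.

Emit:
{"fn": "carry_out", "kwargs": {
  "rows": [
    [0, 0, -3, 0],
    [0, 0, -6, 0],
    [0, 0, -9, 0],
    [0, 0, -11, 0],
    [0, 0, -13, 0],
    [0, 0, -14, 0],
    [0, 0, -15, 0],
    [0, 0, -15, 0]
  ]
}}

```text
time: 10.47
tool_pos: [465.8, 229.2, 77.0]
tcp_rot: [-2.842, 1.569, -1.233]
contact_force: [0.8, -0.8, -3.1]
grip_width: 47.7
```

Emit:
{"fn": "carry_out", "kwargs": {
  "rows": [
    [0, 0, -0.5, 0],
    [0, 0, -1, 0],
    [0, 0, -1.5, 0],
    [0, 0, -2, 0],
    [0, 0, -2, 0]
  ]
}}

```text
time: 10.88
tool_pos: [466.0, 229.2, 75.9]
tcp_rot: [-2.51, 1.569, -0.901]
contact_force: [-3.2, -0.6, 5.5]
grip_width: 47.8
```

It has touched down: the vertical force went from -3 to +5.5 N. I'll release by opening partway, then rise.

Emit:
{"fn": "carry_out", "kwargs": {
  "rows": [
    [0, 0, 0, 0],
    [0, 0, 0, 0],
    [0, 0, 0, 0],
    [0, 0, 0, 0],
    [0, 0, 0, 0],
    [0, 0, 0, 0]
  ],
  "hand": 75
}}

```text
time: 11.38
tool_pos: [466.0, 229.2, 75.9]
tcp_rot: [-2.514, 1.569, -0.905]
contact_force: [-0.8, -0.2, -0.1]
grip_width: 74.6
```

Emit:
{"fn": "carry_out", "kwargs": {
  "rows": [
    [0, 0, 4, 0],
    [0, 0, 12, 0],
    [0, 0, 25, 0],
    [0, 0, 45, 0],
    [0, 0, 75, 0],
    [0, 0, 110, 0],
    [0, 0, 140, 0],
    [0, 35, 160, 0],
    [-20, 70, 170, 0],
    [-50, 100, 170, 0],
    [-80, 120, 170, 0],
    [-110, 145, 170, 0],
    [-140, 170, 170, 0],
    [-165, 190, 170, 0],
    [-185, 205, 170, 0],
    [-200, 215, 170, 0],
    [-200, 215, 170, 0],
    [-200, 215, 170, 0]
  ]
}}

```text
time: 12.88
tool_pos: [265.4, 444.5, 246.5]
tcp_rot: [-2.192, 1.568, -0.581]
contact_force: [0.4, 0.4, -0.8]
grip_width: 75.1
```

Run:
```python
from h import *
o=get_obs();print(o["tool_pos"],o["contact_force"],o["dq"].round(3) if hasattr(o["dq"],'round') else o["dq"],o["time"])
a=cv2.resize(capture("side")[110:270,200:460,::-1],None,fx=3,fy=3)[:, :780]
cv2.imwrite("pics/end_s.png",(255*(a[:]/255.)**.7).astype(np.uint8))
cv2.imwrite("pics/end_t.png",capture("top")[:,:,::-1])
```

```text
[265.44461403 444.46717627 246.52687565] [ 0.44437454  0.4288774  -0.76175015] [-0.038  0.004  0.002 -0.008 -0.005 -0.007] 12.8833
```

View pics/end_s.png

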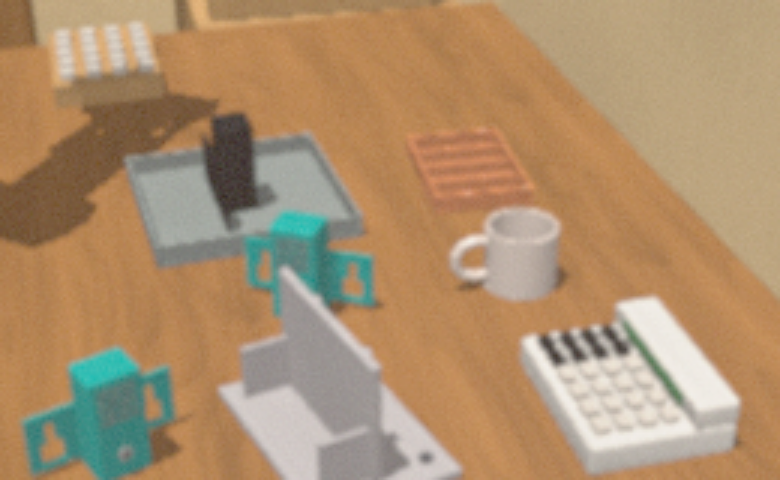

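View pics/end_t.png

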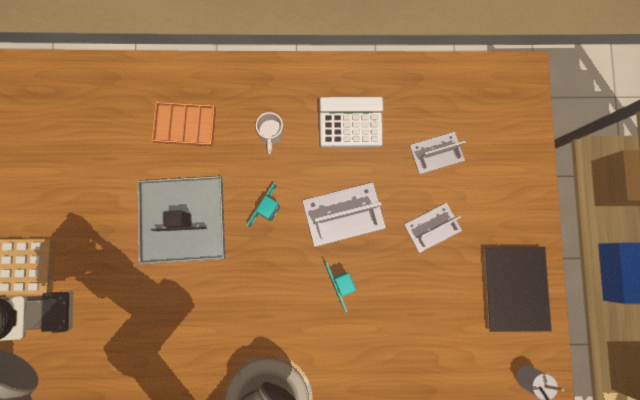

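The charger stands upright in the tray at about (178,220) in the top picture. The calculator, cup and coin tray are at their original pixels, and the arm is well clear, so I'm handing in.

```bash
python3 -c "
from plant import *
print(close_job())"
```

```text
the job is handed in; nothing more can be done
None
```

The black charger is off the bracket and standing upright near the middle of the grey tray. I handed the job in at about 13 s; no verdict was reported.

- **Taking it off:** I gripped the brick across its width and raised it 25.5 mm. I then drew it 31 mm straight off the studs; side-force readings stayed at or below 1 N.
- **Setting it down:** I lowered it in small steps until the force showed contact, about 9 N above the hanging weight. I released it only then.
- **Last checks:** The final side and top pictures show the charger upright inside the tray. The calculator, cup, coin tray and look-alikes appear unmoved, judged by eye against the first pictures. The arm was clear with the force near zero.

No check failed. The brick touched down about 2 mm higher than my estimate of the tray floor, within the stated 2 mm calibration tolerance.

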